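# Dock a circuit board carriage and draw it tight with the cam lock

### The job

Slide the circuit board's carriage in by its black handle until it just meets the two spring connectors, then turn the cam's black wing clockwise, about half a turn, so that its hook catches the carriage's pin and draws it in firmly tight. Feel for the tight point, which differs each time, and do not force the cam beyond it; then let go and leave the other things on the bench where they are.

Things in the scene. Friction and masses are not known exactly. Their poses are not given: they have to be found in the camera images.
- fixture: fixed aluminium base plate, 310 x 190 x 10 mm. Origin: on the bench under the cam's upright axis; x = direction in which the carriage slides in (handle towards cam), z up; plate from x = -245 to 65 mm. Two grey connector housings (30 x 30 mm, 34 mm high) stand at x about -33 to -3, y = +-58 mm; black spring connectors (37 mm high) project 20 mm from them towards the carriage
- axis (a point): fixed point on the cam's axis, 30 mm above the bench. With the carriage just on the spring connectors the pin stands 25 to 31 mm from this axis (differs each time, not visible); further in, the springs resist with 18 N per mm. A push of 5 to 10 N on them is enough. The pin must be within 33 mm of the axis before the cam is turned
- carriage: aluminium slide plate (110 mm along x, 150 mm wide, top 20 mm above the bench) with a green circuit board, guided along the fixture's x; axes as the fixture's; origin under its pin. The plate runs from x = -26 to -136 mm, board parts up to 33 mm above the bench. Slides with about 2.5 N friction, stays where left; starts with the pin 60 to 95 mm from the cam axis
- handle (a point): middle of the carriage's black upright handle at the height to grip it, 54 mm above the bench: a plate 12 mm thick along the sliding direction, 44 mm wide across it, 20 to 64 mm above the bench, 116 mm behind the pin
- pin (a point): the carriage's upright steel pin, 10 mm in diameter, 30 mm above the bench, top at 39 mm, at the end of a flat steel bar in front of the carriage
- wing (a point): on the cam's axis, 57 mm above the bench, in the middle of the cam's black wing grip: an upright plate 46 mm long, 12 mm thick, 36 to 67 mm above the bench. x of this point runs along the wing, y across its thickness, and it turns with the cam. Under it is a steel hub of 29 mm diameter and the hook, all below 36 mm
- cam_angle (a joint): cam angle, rad: 0 = open stop (hook's mouth towards the carriage, wing along the sliding direction), grows clockwise seen from above to 3.75; starts at 0 to 0.3, open enough for the pin. Free turning takes 0.06 N m; on the springs it rises by about 0.6 N m per rad. Properly tight is 0.25 to 0.4 N m, met anywhere from 1.6 to 3.5 rad; above 0.5 N m it is forced. Stays where left, also under load
- cam: steel snail-shaped hook, 24 to 34 mm above the bench, outer radius up to 51 mm, round the hub, turning with the cam; origin on the cam's axis at the bench. From a cam angle of about 0.6 it runs behind the pin; its inner face starts 39 mm from the axis at the tip and draws the pin in by 3.8 mm per rad
- spool: bystander: green wire spool, 56 mm diameter, 50 mm high; origin under its centre
- tape: bystander: copper-coloured roll of tape lying flat, 72 mm diameter, 24 mm high; origin under its centre
- driver: bystander: screwdriver 160 mm long lying on the bench, along its x
- partsbox: bystander: small open blue parts box 90 x 120 x 30 mm; origin under its centre

How it is judged:
By the outcome, as a careful person would: the job done as asked, in the order asked, and still so for the second after the job is handed in, with the robot touching nothing.
It also fails if it takes over 72 s, if anything falls off the work surface, if the arm or the gripper's body presses on something with over 40 N, if the wrist force passes 120 N, or if a joint passes its speed limit or range.

### The arm

A 6-joint arm with a two-finger parallel gripper is mounted at the origin on the work surface. World frame = base frame: x ahead of the robot, y to its left, z up, the work surface at z = 0. Lengths are in m, angles in degrees, forces in N, time in s.
With the tool pointing down it reaches from about 0.35 to 0.875 m from the base axis. Payload 4.2 kg.
Tool frame: the origin (TCP) lies at the very end of the fingers, on their centre line; the grasp point (between the pads) lies 19 mm behind it (r.grip_point_offset is the distance from the TCP to the grasp point, in m); z points along the fingers, y is the line along which they close (so a half turn about z gives the same grasp; the last joint's range is limited). The gripper opens to 87 mm and grips with 3 to 60 N. Pads are 19 mm wide; open, the fingers measure 117 mm over their backs; the gripper's body (75 mm by 190 mm) begins 51 mm behind the grasp point.
Start: joints at [78.759, 22.042, 0.453, 0, -68.411, -14.817], TCP at [0.275, 0.561, 0.223] pointing down, gripper open.
Joint ranges: [-179.83, 179.83], [-69.29, 118.12], [-61.27, 80.66], [-181.25, 117.63], [-171.15, -9.14], [-177.46, 177.46]. Speed limits (degrees/s): [159.86, 159.86, 180, 180, 180, 180].

### API

Orientations are given as a 3x3 rotation matrix whose columns are the frame's x, y, z axes.
In Python, from station import r, cams gives the robot as it stands. The module is installed in compiled form; this text tells all that it offers.
- The arm moves only by the shell command python3 -m handwheel 'ROWS'. ROWS is JSON, a list that holds one entry, the list of rows, each a list of 7 numbers: the turn, a rotation vector about the tool's x, y, z in units of 6 degrees (1.0 is 6 degrees), then the shift along the tool's x, y, z in m, then the finger opening in m, from 0 to 0.087. In form: [[[ax, ay, az, x, y, z, jaw], ...]]. A call has 1 to 12 rows; each row shifts and turns the commanded pose from where the row before left it, along the tool's axes as they then stand; what a row does not reach is not made up. A row lasts 1/10 s, in which the tool goes at most 50 mm and 8.59 degrees, less where a joint would pass 70% of its speed; a pose out of reach is approached as far as the arm can. A call with a gripper value outside its range is refused whole. The fingers move at their own pace and stop on an object; the grip force is fixed at half the most. Time passes only in rows, so rows that do not move let the fingers close. It gives the time, the measured TCP pose, the force, the opening and the grip force at its end, in the units of the state.
- r.sense(): the state, without advancing time (a new reading comes with each control period).
- cams.capture(name): name is "side" or "top" or "wrist"; returns the picture (400x640x3 uint8, red, green, blue); there is no depth.
- cams.get_calibration(name): a dict with "camera_matrix" (3x3 intrinsics, pixels), "rvec" (rotation vector, rad) and "tvec" (3), from world to camera coordinates, as OpenCV has them; the wrist camera has in their place "T_tool_cam" (4x4, takes a point from camera to tool coordinates, whose origin is the TCP and whose axes are the flange's). Camera axes: x right, y down, z forward; pixel columns grow to the right and rows downward; lengths in m; the calibration is good to about 2 mm. A picture is of the moment at which its call begins: read the wrist's pose just before it. get_calibration takes no time and is no camera call.
- r.finish_job(): hands the job in; it is judged then, once.
The state is a dict: "time_s": time; "joints": joint angles; "joint_velocities": joint speeds; "effort": joint torques, N m; "tcp_pos": TCP position; "ee_rot": TCP orientation; "wrist_force": force on the tool from outside, world axes, zero at the start; "moment": the same for the moment, N m; "gripper_width": opening from 0.0 (shut) to 1.0 (fully open); "gripper_force": force on a finger pad.
Only numpy, scipy, OpenCV 4.12 (cv2) and the standard library are available. Lean on these libraries where they do the work, as an engineer would, in place of code of your own. Each camera call takes 0.05 s, during which the arm holds its last target. There are 200 camera calls.

## Working session

There is one attempt and no reset: what is moved stays moved. The work goes in short steps, Python scripts to look and compute and a shell command to move; the robot and the scene stay as the last step left them, time stands still between calls to the robot, and variables do not carry over. Pictures are saved under pics/ and viewed, at most 10 in all, crops included, and the job is handed in when it is done.

```bash
mkdir -p pics; python3 - <<'E'
from station import r,cams
import cv2,numpy as np
s=r.sense();print({k:np.round(v,3).tolist() for k,v in s.items()}, r.grip_point_offset)
for n in("top","side"):
    cv2.imwrite(f"pics/{n}0.png",cams.capture(n)[:,:,::-1]);c=cams.get_calibration(n);print(n,c)
print(cams.get_calibration("wrist"))
E
```

```text
{'time_s': 0.0, 'joints': [78.759, 22.089, 0.378, -0.03, -68.411, -14.819], 'joint_velocities': [0.027, -0.018, -0.075, -0.006, 0.078, -0.061], 'effort': [0.001, -39.066, 18.741, 4.22, 0.011, -0.0], 'tcp_pos': [0.274, 0.561, 0.221], 'ee_rot': [[0.898, -0.439, -0.001], [-0.439, -0.898, -0.002], [0.0, 0.002, -1.0]], 'wrist_force': [0.533, 0.453, -0.359], 'moment': [0.028, 0.066, -0.053], 'gripper_force': 0.0, 'gripper_width': 0.998} 0.0187
top {'camera_matrix': array([[484.62610759,   0.        , 321.94042088],
       [  0.        , 484.62610759, 198.82986916],
       [  0.        ,   0.        ,   1.        ]]), 'rvec': array([ 2.18530655, -2.12134389,  0.15349367]), 'tvec': array([-0.02212371,  0.52716517,  1.50024823])}
side {'camera_matrix': array([[379.38682615,   0.        , 318.36755567],
       [  0.        , 379.38682615, 198.17641258],
       [  0.        ,   0.        ,   1.        ]]), 'rvec': array([ 2.41877821, -0.60919242,  0.23387405]), 'tvec': array([-0.47144865,  0.23276054,  0.94429975])}
{'camera_matrix': array([[309.78738241,   0.        , 319.71052162],
       [  0.        , 309.78738241, 204.26080362],
       [  0.        ,   0.        ,   1.        ]]), 'T_tool_cam': array([[-2.44927666e-04, -9.59581674e-01, -2.81430190e-01,
         7.63523762e-02],
       [ 9.99999911e-01, -3.31509620e-04,  2.60039307e-04,
         5.96786712e-04],
       [-3.42825769e-04, -2.81430101e-01,  9.59581670e-01,
        -1.63531038e-01],
       [ 0.00000000e+00,  0.00000000e+00,  0.00000000e+00,
         1.00000000e+00]])}
```

View pics/top0.png

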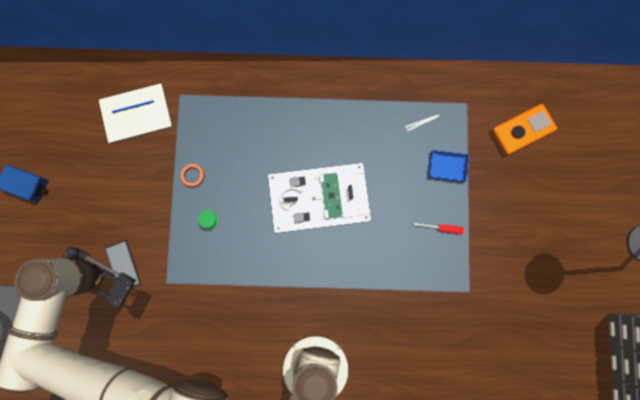

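View pics/side0.png

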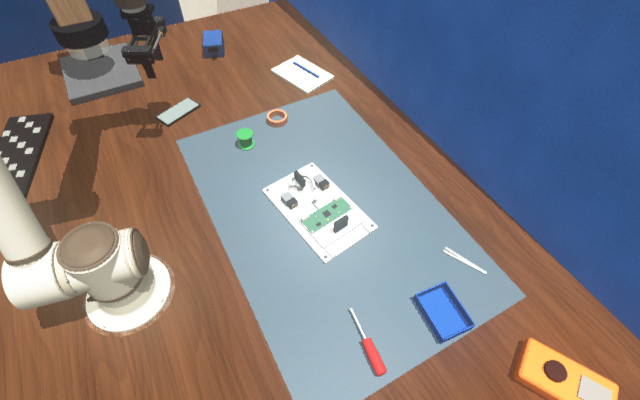

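The top view shows the plate with corners near (268,173), (363,164), (371,220) and (276,231). The cam is near (290,200) and the handle near (350,191), so the carriage slides in roughly along world +y. Next I'll enlarge both views.

```bash
cat >h.py <<'E'
import cv2,numpy as np
from station import r,cams
def cam(n,s=None):
    c=cams.get_calibration(n);K=c["camera_matrix"]
    if n=="wrist":
        T=np.eye(4);T[:3,:3]=s["ee_rot"];T[:3,3]=s["tcp_pos"];T=np.linalg.inv(T@c["T_tool_cam"])
        return K,T[:3,:3],T[:3,3]
    return K,cv2.Rodrigues(c["rvec"])[0],c["tvec"]
def px2w(C,uv,z):
    K,R,t=C;o=-R.T@t;d=R.T@np.linalg.inv(K)@np.array([*uv,1.]);return o+d*(z-o[2])/d[2]
def proj(C,P):
    K,R,t=C;p=K@(R@np.array(P)+t);return p[:2]/p[2]
E
python3 - <<'E'
from h import *
a=cv2.imread("pics/top0.png")[155:240,260:380];b=cv2.imread("pics/side0.png")[155:265,255:385]
cv2.imwrite("pics/crop.png",np.vstack([cv2.resize(a,(500,354),interpolation=2)]))
C=cam("top")
for q in[(268,173),(363,164),(371,220),(276,231)]:print(px2w(C,q,.01))
print(px2w(C,(290,200),.06),px2w(C,(350,191),.06))
print(px2w(cam("side"),(299,180),.06),px2w(cam("side"),(341,223),.055))
E
```

```text
[0.61044044 0.17087374 0.01      ]
[ 0.64972495 -0.13696543  0.01      ]
[ 0.46741162 -0.16586455  0.01      ]
[0.42309819 0.13703347 0.01      ]
[0.51761021 0.09306204 0.06      ] [ 0.5516731  -0.09339164  0.06      ]
[0.51744171 0.08330594 0.06      ] [ 0.55028929 -0.10052059  0.055     ]
```

View pics/crop.png

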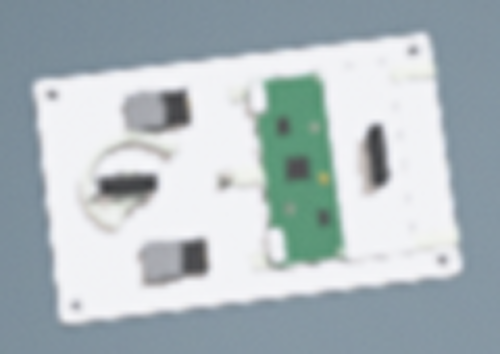

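Both views put the cam axis at about (0.52, 0.09) and the handle at about (0.551, -0.097). The slide direction is yaw 97.8°, and the measured plate length of 308 mm agrees with the 310 mm given. In the crop the pin is near (222,182), the wing near (128,184) and the handle near (376,155). I'll go above the handle with the fingers closing along the slide.

```bash
python3 -m handwheel '[[[0,0,-1.41,0,0,0,0.087],[0,0,-1.41,0,0,0,0.087],[0,0,-1.41,0,0,0,0.087],[0,0,-1.41,0,0,0,0.087],[0,0,0,0.0115,0.043,0,0.087],[0,0,0,0.0115,0.043,0,0.087],[0,0,0,0.0115,0.043,0,0.087],[0,0,0,0.0115,0.043,0,0.087],[0,0,0,0.0115,0.043,0,0.087],[0,0,0,0.0115,0.043,0,0.087],[0,0,0,0.0115,0.043,0,0.087],[0,0,0,0.0115,0.043,0,0.087]]]'
python3 -m handwheel '[[[0,0,0,0.0115,0.043,0,0.087],[0,0,0,0.0115,0.043,0,0.087],[0,0,0,0.0115,0.043,0,0.087],[0,0,0,0.0115,0.043,0,0.087],[0,0,0,0.0115,0.043,0,0.087],[0,0,0,0.0115,0.043,0,0.087],[0,0,0,0.0115,0.043,0,0.087],[0,0,0,0.0115,0.043,0,0.087],[0,0,0,0,0,0,0.087],[0,0,0,0,0,0,0.087],[0,0,0,0,0,0,0.087]]]'
python3 - <<'E'
from h import *
s=r.sense();im=cams.capture("wrist");cv2.imwrite("pics/w1.png",im[:,:,::-1])
print(s["tcp_pos"],s["joints"],np.round(s["ee_rot"],3),s["wrist_force"])
C=cam("wrist",s)
for P in[(.551,-.097,.064),(.5215,.09,.067),(.61,.171,.01),(.65,-.137,.01)]:print(proj(C,P))
E
```

```text
time_s: 1.3
tcp_pos: [0.4123, 0.2312, 0.2224]
ee_rot: [[0.991, 0.136, -0.0], [0.136, -0.991, -0.0], [-0.0, 0.0, -1.0]]
wrist_force: [-0.0, 0.7, 0.1]
gripper_width: 0.997
gripper_force: 0.0
time_s: 2.4
tcp_pos: [0.5495, -0.0948, 0.2222]
ee_rot: [[0.991, 0.136, -0.001], [0.136, -0.991, 0.0], [-0.001, -0.0, -1.0]]
wrist_force: [-0.5, 0.5, 0.2]
gripper_width: 1.0
gripper_force: 0.0
[ 0.54948298 -0.09476471  0.22223882] [ 6.85782738e+00  1.55297666e+01 -9.15024854e+00 -2.09092476e-02
 -6.53677312e+01  9.09600248e+01] [[ 0.991  0.136 -0.001]
 [ 0.136 -0.991  0.   ]
 [-0.001 -0.    -1.   ]] [-0.51428405  0.54668151  0.18376627]
[321.98601853 186.60518942]
[143.2645552  190.80567631]
[97.0295599  95.14390276]
[368.06805497  97.12057285]
```

View pics/w1.png

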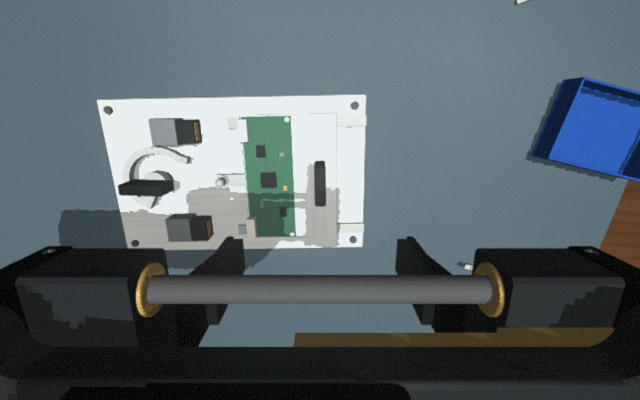

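The wrist view shows the handle's top around (320,183), the pin top near (221,181), and the wing from x=120 to 178 around (147,187). These agree with the predictions to within a few pixels.

```bash
python3 - <<'E'
from h import *
s=r.sense();C=cam("wrist",s)
im=cv2.imread("pics/w1.png");cv2.imwrite("pics/w1c.png",cv2.resize(im[110:255,95:375],None,fx=2.8,fy=2.8,interpolation=2))
H=px2w(C,(320,183.5),.064);P=px2w(C,(221,181),.039);W=px2w(C,(147,187),.067)
q=[px2w(C,p,.01) for p in[(98,100),(366,95),(363,247),(124,247)]]
m=(q[0]+q[3])/2;n=(q[1]+q[2])/2;print(H,P,W,q,np.linalg.norm(m-n),np.degrees(np.arctan2(*(m-n)[1::-1])))
u=np.array([np.cos(np.radians(97.8)),np.sin(np.radians(97.8)),0]);v=np.array([-u[1],u[0],0])
print("axis",m-.065*u, "H->P",(P-H)@u,(P-H)@v,"P->W",(W-P)@u,(W-P)@v)
print("tool delta to handle",s["ee_rot"].T@(H-s["tcp_pos"]))
E
```

```text
[ 0.55411932 -0.09409953  0.064     ] [0.5360759  0.01753045 0.039     ] [0.52611923 0.08643051 0.067     ] [array([0.6046799 , 0.17077624, 0.01      ]), array([ 0.65211878, -0.13384758,  0.01      ]), array([ 0.46518152, -0.16365074,  0.01      ]), array([0.42219692, 0.14849777, 0.01      ])] 0.31168273770622945 98.34057524666281
axis [0.52225992 0.0952384  0.01      ] H->P 0.1130459356498309 0.0027265551409248875 P->W 0.06961386440458678 0.0005137395054249585
tool delta to handle [0.00466195 0.00036108 0.15845252]
```

View pics/w1c.png

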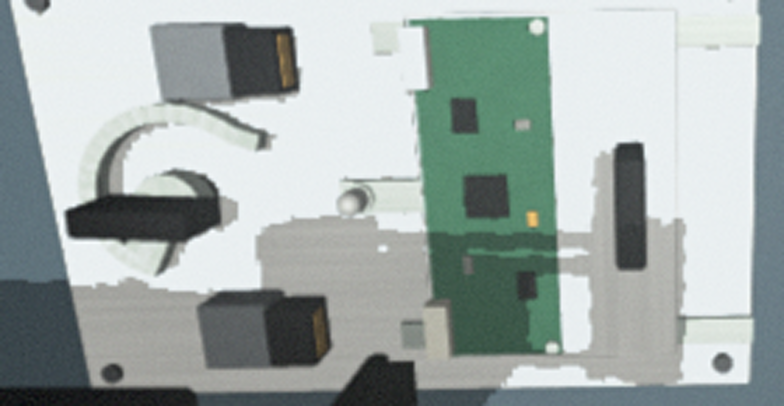

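```bash
python3 -m handwheel '[[[0,0,0,0.001,0,0.04,0.087],[0,0,0,0,0,0.04,0.087],[0,0,0,0,0,0.04,0.087],[0,0,0,0,0,0.035,0.087],[0,0,0,0,0,0.02,0.087],[0,0,0,0,0,0.01,0.087],[0,0,0,0,0,0,0.087],[0,0,0,0,0,0,0.087]]]'
python3 -m handwheel '[[[0,0,0,0,0,0,0.0],[0,0,0,0,0,0,0.0],[0,0,0,0,0,0,0.0],[0,0,0,0,0,0,0.0],[0,0,0,0,0,0,0.0],[0,0,0,0,0,0,0.0],[0,0,0,0,0,0,0.0],[0,0,0,0,0,0,0.0],[0,0,0,0,0,0,0.0]]]'
```

```text
time_s: 3.25
tcp_pos: [0.552, -0.0946, 0.0388]
ee_rot: [[0.991, 0.137, 0.002], [0.137, -0.991, -0.0], [0.002, 0.0, -1.0]]
wrist_force: [0.2, -0.6, -0.1]
gripper_width: 1.0
gripper_force: 0.0
time_s: 4.15
tcp_pos: [0.551, -0.0952, 0.0375]
ee_rot: [[0.991, 0.135, -0.0], [0.135, -0.991, -0.0], [-0.0, 0.0, -1.0]]
wrist_force: [-0.2, -0.1, 0.4]
gripper_width: 0.266
gripper_force: 0.0
```

```bash
python3 -m handwheel '[[[0,0,0,0,0,0,0.0],[0,0,0,0,0,0,0.0],[0,0,0,0,0,0,0.0],[0,0,0,0,0,0,0.0],[0,0,0,0,0,0,0.0],[0,0,0,0,0,0,0.0]]]'
```

```text
time_s: 4.75
tcp_pos: [0.5509, -0.0951, 0.0375]
ee_rot: [[0.991, 0.136, -0.0], [0.136, -0.991, -0.0], [-0.0, 0.0, -1.0]]
wrist_force: [-1.3, 0.7, 0.3]
gripper_width: 0.134
gripper_force: 30.0
```

```bash
python3 -m handwheel '[[[0,0,0,0,-0.005,0,0.0],[0,0,0,0,-0.006,0,0.0],[0,0,0,0,-0.006,0,0.0],[0,0,0,0,-0.006,0,0.0],[0,0,0,0,-0.006,0,0.0],[0,0,0,0,-0.005,0,0.0],[0,0,0,0,-0.003,0,0.0],[0,0,0,0,-0.001,0,0.0],[0,0,0,0,0,0,0.0],[0,0,0,0,0,0,0.0]]]'
python3 -m handwheel '[[[0,0,0,0,-0.002,0,0.0],[0,0,0,0,-0.001,0,0.0],[0,0,0,0,-0.001,0,0.0],[0,0,0,0,0,0,0.0],[0,0,0,0,0,0,0]]]'
```

```text
time_s: 5.75
tcp_pos: [0.5451, -0.0572, 0.0375]
ee_rot: [[0.991, 0.135, -0.001], [0.135, -0.991, 0.0], [-0.001, -0.001, -1.0]]
wrist_force: [-3.4, 2.3, 2.8]
gripper_width: 0.142
gripper_force: 30.0
time_s: 6.25
tcp_pos: [0.5446, -0.0539, 0.0375]
ee_rot: [[0.991, 0.135, -0.001], [0.135, -0.991, -0.0], [-0.002, 0.0, -1.0]]
wrist_force: [-4.1, -2.2, 3.0]
gripper_width: 0.133
gripper_force: 30.0
```

```bash
for i in 1; do :; done
python3 -m handwheel '[[[0,0,0,-0.0005,-0.002,0,0.0],[0,0,0,0,0,0,0.0],[0,0,0,0,0,0,0]]]' | grep -E 'pos|force'
python3 -m handwheel '[[[0,0,0,0,-0.001,0,0.0],[0,0,0,0,0,0,0.0],[0,0,0,0,0,0,0]]]'| grep -E 'pos|force'
python3 -m handwheel '[[[0,0,0,0,-0.001,0,0.0],[0,0,0,0,0,0,0.0],[0,0,0,0,0,0,0]]]'| grep -E 'pos|force'
```

```text
tcp_pos: [0.5443, -0.0518, 0.0375]
wrist_force: [-4.0, -2.6, 2.8]
gripper_force: 30.0
tcp_pos: [0.5441, -0.0507, 0.0375]
wrist_force: [-4.2, -2.9, 2.7]
gripper_force: 30.0
tcp_pos: [0.5439, -0.0497, 0.0375]
wrist_force: [-4.3, -3.0, 1.9]
gripper_force: 30.0
```

```bash

python3 -m handwheel '[[[0,0,0,-0.0004,-0.001,0,0.0],[0,0,0,0,0,0,0.0],[0,0,0,0,0,0,0]]]' | grep -E 'pos|wrist_force'
python3 -m handwheel '[[[0,0,0,0,-0.0005,0,0.0],[0,0,0,0,0,0,0.0],[0,0,0,0,0,0,0]]]'| grep -E 'pos|wrist_force'
python3 -m handwheel '[[[0,0,0,0,-0.0005,0,0.0],[0,0,0,0,0,0,0.0],[0,0,0,0,0,0,0]]]'| grep -E 'pos|wrist_force'
python3 -m handwheel '[[[0,0,0,0,-0.0005,0,0.0],[0,0,0,0,0,0,0.0],[0,0,0,0,0,0,0]]]'| grep -E 'pos|wrist_force'
```

```text
tcp_pos: [0.5438, -0.0486, 0.0375]
wrist_force: [-3.0, -2.2, 2.2]
tcp_pos: [0.5437, -0.0481, 0.0375]
wrist_force: [-3.0, -2.6, 1.2]
tcp_pos: [0.5437, -0.0479, 0.0375]
wrist_force: [-2.5, -3.9, -0.1]
tcp_pos: [0.5437, -0.0478, 0.0375]
wrist_force: [-2.8, -6.1, -0.5]
```

```bash

python3 -m handwheel '[[[0,0,0,0,-0.0005,0,0.0],[0,0,0,0,0,0,0.0],[0,0,0,0,0,0,0]]]' | grep -E 'pos|wrist_force'
python3 -m handwheel '[[[0,0,0,0,-0.0004,0,0.0],[0,0,0,0,0,0,0.0],[0,0,0,0,0,0,0]]]'| grep -E 'pos|wrist_force'
```

```text
tcp_pos: [0.5436, -0.0477, 0.0375]
wrist_force: [-1.0, -7.2, -0.8]
tcp_pos: [0.5436, -0.0476, 0.0375]
wrist_force: [-1.1, -9.5, -1.1]
```

```bash

python3 -m handwheel '[[[0,0,0,0,0.0005,0,0.087],[0,0,0,0,0.0005,0,0.087],[0,0,0,0,0,0,0.087],[0,0,0,0,0,0,0.087],[0,0,0,0,0,0,0.087],[0,0,0,0,0,0,0.087],[0,0,0,0,0,-0.02,0.087],[0,0,0,0,0,-0.04,0.087],[0,0,0,0,0,-0.04,0.087],[0,0,0,0,0,-0.03,0.087],[0,0,0,-0.001,-0.042,0,0.087],[0,0,0,0,-0.05,0,0.087]]]' | grep -E 'pos|wrist_force|width'
python3 -m handwheel '[[[0,0,0,0,-0.05,0,0.087],[0,0,-1.4,0,0,0,0.087],[0,0,-1.4,0,0,0,0.087],[0,0,-1.4,0,0,0,0.087],[0,0,-1.4,0,0,0,0.087],[0,0,-1.4,0,0,0,0.087],[0,0,-1.4,0,0,0,0.087],[0,0,-1.4,0,0,0,0.087],[0,0,-1.4,0,0,0,0.087],[0,0,-1.4,0,0,0,0.087],[0,0,-1.4,0,0,0,0.087],[0,0,0,0,0,0,0.087]]]'
python3 - <<'E'
from h import *
s=r.sense();im=cams.capture("wrist");cv2.imwrite("pics/w2.png",im[:,:,::-1])
print(s["tcp_pos"],s["joints"])
C=cam("wrist",s)
for P in[(.523,.093,.067),(.61,.171,.01),(.422,.142,.01)]:print(proj(C,P))
E
```

```text
tcp_pos: [0.5306, 0.0438, 0.169]
wrist_force: [0.4, 1.6, -0.1]
gripper_width: 0.994
time_s: 11.35
tcp_pos: [0.5232, 0.0933, 0.1675]
ee_rot: [[-0.031, 1.0, 0.0], [1.0, 0.031, 0.0], [0.0, 0.0, -1.0]]
wrist_force: [0.2, -0.1, -0.1]
gripper_width: 1.001
gripper_force: 0.0
[0.52321553 0.09332982 0.16750911] [ 2.76073568e+01  1.57645326e+01 -1.73215314e+01 -9.02737074e-03
 -5.69087636e+01  1.54168399e+02]
[320.74552961 204.24121051]
[410.32184472 115.62980275]
[222.89231094 139.36653081]
```

View pics/w2.png

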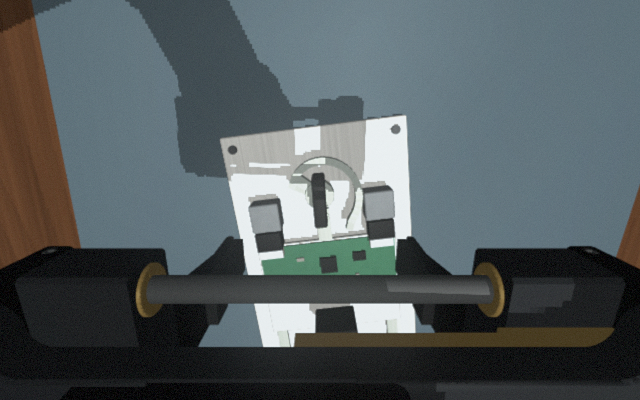

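The wing stands in the middle of the view, at about (312–328, 173–227). It is nearly upright in the image, so it is nearly aligned with the tool. The carriage is up against the connectors. Next I'll measure the blob.

```bash
python3 - <<'E'
from h import *
s=r.sense();C=cam("wrist",s);im=cv2.imread("pics/w2.png")
m=(im.max(2)<45).astype(np.uint8);m[:, :295]=0;m[:,345:]=0;m[:165]=0;m[232:]=0
for v in range(168,232,4):
    x=np.where(m[v])[0];print(v,(x.min(),x.max()) if len(x) else None,end=' ')
R=s["ee_rot"]
for sx in(-.023,.023):
  for sy in(-.006,.006):
    for z in(.067,.036):print((sx,sy,z),proj(C,np.array([.523,.093,z])+R[:,0]*sx+R[:,1]*sy))
E
```

```text
168 None 172 None 176 None 180 None 184 None 188 None 192 None 196 None 200 None 204 None 208 None 212 None 216 None 220 None 224 None 228 None (-0.023, -0.006, 0.067) [314.04480537 228.49787211]
(-0.023, -0.006, 0.036) [314.58833056 217.50452651]
(-0.023, 0.006, 0.067) [327.24172445 228.49589296]
(-0.023, 0.006, 0.036) [326.52474661 217.50261616]
(0.023, -0.006, 0.067) [313.75869136 178.78596193]
(0.023, -0.006, 0.036) [314.35431993 172.2697741 ]
(0.023, 0.006, 0.067) [327.59176827 178.78325721]
(0.023, 0.006, 0.036) [326.80878712 172.26726455]
```

The outline matches the prediction to about 1 px. The wing leans about 2° ccw. I'll rotate a touch, descend and grip.

```bash

python3 -m handwheel '[[[0,0,-0.3,0,0,0.035,0.087],[0,0,0,0,0,0.035,0.087],[0,0,0,0,0,0.03,0.05],[0,0,0,0,0,0.017,0.04],[0,0,0,0,0,0.0085,0.03],[0,0,0,0,0,0,0.03],[0,0,0,0,0,0,0.03],[0,0,0,0,0,0,0.03],[0,0,0,0,0,0,0.03],[0,0,0,0,0,0,0]]]' | grep -E 'pos|force|width'
python3 -m handwheel '[[[0,0,0,0,0,0,0],[0,0,0,0,0,0,0],[0,0,0,0,0,0,0],[0,0,0,0,0,0,0],[0,0,0,0,0,0,0],[0,0,0,0,0,0,0],[0,0,0,0,0,0,0]]]'
python3 -c "
from h import *
s=r.sense();print(s['joints'],s['moment'],s['wrist_force'],s['effort'])"
```

```text
tcp_pos: [0.5237, 0.0934, 0.0428]
wrist_force: [0.2, 0.2, 0.9]
gripper_width: 0.357
gripper_force: 0.0
time_s: 13.1
tcp_pos: [0.5229, 0.0931, 0.0421]
ee_rot: [[-0.062, 0.998, -0.001], [0.998, 0.062, -0.0], [-0.0, -0.001, -1.0]]
wrist_force: [-3.0, 0.2, 5.0]
gripper_width: 0.132
gripper_force: 29.8
[ 2.76033627e+01  2.48531361e+01 -2.54511857e+01 -1.12478883e-02
 -3.97419525e+01  1.55981003e+02] [ 0.07638313  0.88663151 -0.02787811] [-3.0097885   0.16199748  4.9937331 ] [ -0.57477733 -33.49453568  13.28534245   3.07279095   0.79323113
   0.04814581]
```

```bash
cat >m.py <<'E'
from h import *
s=r.sense();print(round(s['time_s'],2),'mz',np.round(s['moment'],3),'F',np.round(s['wrist_force'],1),'yaw',round(float(np.degrees(np.arctan2(s['ee_rot'][1][0],s['ee_rot'][0][0]))),2),np.round(s['tcp_pos'],4),'g',round(s['gripper_width'],3))
E
python3 m.py
python3 -m handwheel '[[[0,0,0.5,0,0,0,0],[0,0,1,0,0,0,0],[0,0,1,0,0,0,0],[0,0,0.5,0,0,0,0],[0,0,0,0,0,0,0],[0,0,0,0,0,0,0]]]' >/dev/null; python3 m.py
python3 -m handwheel '[[[0,0,0.5,0,0,0,0],[0,0,1,0,0,0,0],[0,0,1,0,0,0,0],[0,0,0.5,0,0,0,0],[0,0,0,0,0,0,0],[0,0,0,0,0,0,0]]]' >/dev/null; python3 m.py
```

```text
13.1 mz [ 0.076  0.887 -0.028] F [-3.   0.2  5. ] yaw 93.58 [0.5229 0.0931 0.0421] g 0.132
13.7 mz [ 0.271  1.07  -0.038] F [-4.3  1.1  4.6] yaw 75.57 [0.5227 0.0932 0.0422] g 0.137
14.3 mz [ 0.371  1.282 -0.049] F [-3.7  1.5  6.2] yaw 57.57 [0.5225 0.0932 0.0422] g 0.135
```

```bash
echo "print('   e6',np.round(s['effort'],3)[5], 'cam',round((97.9-float(np.degrees(np.arctan2(s['ee_rot'][1][0],s['ee_rot'][0][0]))))%360/57.3,2))">>m.py
python3 -m handwheel '[[[0,0,0.5,0,0,0,0],[0,0,1,0,0,0,0],[0,0,1,0,0,0,0],[0,0,0.5,0,0,0,0],[0,0,0,0,0,0,0],[0,0,0,0,0,0,0]]]' >/dev/null; python3 m.py
python3 -m handwheel '[[[0,0,0.5,0,0,0,0],[0,0,0.5,0,0,0,0],[0,0,0.5,0,0,0,0],[0,0,0,0,0,0,0],[0,0,0,0,0,0,0]]]' >/dev/null; python3 m.py
```

```text
14.9 mz [ 0.579  1.431 -0.022] F [-4.8  2.4  6. ] yaw 39.57 [0.5224 0.0933 0.0422] g 0.132
   e6 0.052 cam 1.02
15.4 mz [ 0.671  1.516 -0.064] F [-5.7  2.3  5.2] yaw 30.56 [0.5224 0.0934 0.0422] g 0.134
   e6 0.052 cam 1.18
```

```bash

python3 -m handwheel '[[[0,0,0.5,0,0,0,0],[0,0,0.5,0,0,0,0],[0,0,0,0,0,0,0],[0,0,0,0,0,0,0]]]' >/dev/null; python3 m.py
python3 -m handwheel '[[[0,0,0.5,0,0,0,0],[0,0,0.5,0,0,0,0],[0,0,0,0,0,0,0],[0,0,0,0,0,0,0]]]' >/dev/null; python3 m.py
python3 -m handwheel '[[[0,0,0.5,0,0,0,0],[0,0,0.5,0,0,0,0],[0,0,0,0,0,0,0],[0,0,0,0,0,0,0]]]' >/dev/null; python3 m.py
python3 -m handwheel '[[[0,0,0.5,0,0,0,0],[0,0,0.5,0,0,0,0],[0,0,0,0,0,0,0],[0,0,0,0,0,0,0]]]' >/dev/null; python3 m.py
```

```text
15.8 mz [ 0.806  1.582 -0.047] F [-5.4  3.3  6.1] yaw 24.56 [0.5224 0.0935 0.0422] g 0.13
   e6 0.052 cam 1.28
16.2 mz [ 0.79   1.643 -0.1  ] F [-6.1  3.5  5.2] yaw 18.56 [0.5223 0.0935 0.0422] g 0.138
   e6 0.053 cam 1.38
16.6 mz [0.933 1.659 0.002] F [-6.2  3.1  6.7] yaw 12.56 [0.5223 0.0936 0.0421] g 0.135
   e6 0.053 cam 1.49
17.0 mz [ 1.044  1.722 -0.109] F [-5.4  3.7  6.3] yaw 6.56 [0.5223 0.0937 0.0422] g 0.136
   e6 0.053 cam 1.59
```

```bash

python3 -m handwheel '[[[0,0,0.5,0,0,0,0],[0,0,0.5,0,0,0,0],[0,0,0,0,0,0,0]]]' >/dev/null; python3 m.py
python3 -m handwheel '[[[0,0,0.5,0,0,0,0],[0,0,0.5,0,0,0,0],[0,0,0,0,0,0,0]]]' >/dev/null; python3 m.py
python3 -m handwheel '[[[0,0,0.5,0,0,0,0],[0,0,0.5,0,0,0,0],[0,0,0,0,0,0,0]]]' >/dev/null; python3 m.py
python3 -m handwheel '[[[0,0,0.5,0,0,0,0],[0,0,0.5,0,0,0,0],[0,0,0,0,0,0,0]]]' >/dev/null; python3 m.py
```

```text
17.3 mz [ 1.064  1.725 -0.036] F [-5.4  3.2  7.4] yaw 0.53 [0.5223 0.0937 0.0421] g 0.14
   e6 -0.086 cam 1.7
17.6 mz [ 1.146  1.805 -0.039] F [-6.5  5.   6.4] yaw -5.48 [0.5223 0.0938 0.0421] g 0.131
   e6 -0.086 cam 1.8
17.9 mz [ 1.251  1.754 -0.097] F [-5.5  4.1  6.6] yaw -11.47 [0.5223 0.0938 0.0421] g 0.135
   e6 -0.086 cam 1.91
18.2 mz [ 1.27   1.745 -0.029] F [-6.4  4.3  6.6] yaw -17.47 [0.5224 0.0939 0.0422] g 0.129
   e6 -0.086 cam 2.01
```

```bash

python3 -m handwheel '[[[0,0,0.5,0,0,0,0],[0,0,0.5,0,0,0,0],[0,0,0,0,0,0,0]]]' >/dev/null; python3 m.py
python3 -m handwheel '[[[0,0,0.5,0,0,0,0],[0,0,0.5,0,0,0,0],[0,0,0,0,0,0,0]]]' >/dev/null; python3 m.py
python3 -m handwheel '[[[0,0,0.5,0,0,0,0],[0,0,0.5,0,0,0,0],[0,0,0,0,0,0,0]]]' >/dev/null; python3 m.py
```

```text
18.5 mz [ 1.313  1.823 -0.078] F [-5.9  3.7  5.8] yaw -23.48 [0.5224 0.094  0.0422] g 0.135
   e6 -0.085 cam 2.12
18.8 mz [ 1.467  1.84  -0.052] F [-6.7  5.3  5.9] yaw -29.48 [0.5224 0.094  0.0422] g 0.135
   e6 -0.085 cam 2.22
19.1 mz [ 1.459  1.781 -0.061] F [-5.3  5.3  5.8] yaw -35.47 [0.5224 0.094  0.0421] g 0.138
   e6 -0.082 cam 2.33
```

```bash

python3 -m handwheel '[[[0,0,0.5,0,0,0,0],[0,0,0.5,0,0,0,0],[0,0,0,0,0,0,0]]]' >/dev/null; python3 m.py
python3 -m handwheel '[[[0,0,0.5,0,0,0,0],[0,0,0.5,0,0,0,0],[0,0,0,0,0,0,0]]]' >/dev/null; python3 m.py
python3 -m handwheel '[[[0,0,0.5,0,0,0,0],[0,0,0.5,0,0,0,0],[0,0,0,0,0,0,0]]]' >/dev/null; python3 m.py
```

```text
19.4 mz [1.447 1.787 0.06 ] F [-6.7  5.2  5.9] yaw -41.44 [0.5225 0.0941 0.0422] g 0.135
   e6 -0.193 cam 2.43
19.7 mz [1.49  1.736 0.159] F [-6.2  4.5  5.6] yaw -47.4 [0.5225 0.0941 0.0422] g 0.134
   e6 -0.32 cam 2.54
20.0 mz [1.495 1.723 0.344] F [-6.   4.8  5.1] yaw -53.36 [0.5226 0.0941 0.0422] g 0.132
   e6 -0.484 cam 2.64
```

```bash

for k in 1; do python3 -m handwheel '[[[0,0,0,0,0,0,0]]]' >/dev/null; python3 m.py
python3 -m handwheel '[[[0,0,0,0,0,0,0]]]' >/dev/null; python3 m.py
python3 -m handwheel '[[[0,0,0,0,0,0,0],[0,0,0,0,0,0,0]]]' >/dev/null; python3 m.py
python3 -m handwheel '[[[0,0,0,0,0,0,0],[0,0,0,0,0,0,0]]]' >/dev/null; python3 m.py; done
```

```text
20.1 mz [1.463 1.663 0.364] F [-4.9  4.8  5.3] yaw -53.32 [0.5226 0.0941 0.0422] g 0.133
   e6 -0.328 cam 2.64
20.2 mz [1.455 1.653 0.321] F [-6.1  4.6  5.1] yaw -53.32 [0.5226 0.0941 0.0422] g 0.134
   e6 -0.323 cam 2.64
20.4 mz [1.503 1.662 0.28 ] F [-6.5  4.8  5.7] yaw -53.33 [0.5226 0.0941 0.0422] g 0.136
   e6 -0.323 cam 2.64
20.6 mz [1.496 1.65  0.332] F [-5.8  4.5  6. ] yaw -53.32 [0.5226 0.0941 0.0422] g 0.134
   e6 -0.323 cam 2.64
```

```bash

python3 -m handwheel '[[[0,0,0.03,0,0,0,0]]]' >/dev/null; python3 m.py
python3 -m handwheel '[[[0,0,0.03,0,0,0,0]]]' >/dev/null; python3 m.py
python3 -m handwheel '[[[0,0,0,0,0,0,0],[0,0,0,0,0,0,0]]]' >/dev/null; python3 m.py
```

```text
20.7 mz [1.494 1.665 0.395] F [-6.2  5.3  6.4] yaw -53.51 [0.5226 0.0941 0.0422] g 0.138
   e6 -0.325 cam 2.64
20.8 mz [1.494 1.657 0.387] F [-5.5  4.8  5.1] yaw -53.68 [0.5226 0.0941 0.0422] g 0.135
   e6 -0.363 cam 2.65
21.0 mz [1.428 1.721 0.308] F [-6.2  4.4  5.6] yaw -53.67 [0.5226 0.0941 0.0422] g 0.135
   e6 -0.381 cam 2.65
```

Turning torque is about 0.38 N m, inside the tight band, so I stop here. Next I'll release, lift and check.

```bash

python3 -m handwheel '[[[0,0,0,0,0,0,0.04],[0,0,0,0,0,0,0.04],[0,0,0,0,0,0,0.04],[0,0,0,0,0,0,0.04],[0,0,0,0,0,0,0.04],[0,0,0,0,0,-0.005,0.04],[0,0,0,0,0,-0.02,0.04],[0,0,0,0,0,-0.04,0.04],[0,0,0,0,0,-0.045,0.04],[0,0,0,0,0,-0.045,0.04],[0,0,0,0,0,0,0.04],[0,0,0,0,0,0,0.04]]]'
python3 - <<'E'
from h import *
im=cams.capture("wrist");im2=cams.capture("top")
cv2.imwrite("pics/w3.png",np.vstack([im[60:400,100:540],cv2.resize(im2[155:240,260:370],(440,260),interpolation=2)])[:,:,::-1])
E
```

```text
time_s: 22.2
tcp_pos: [0.5236, 0.0935, 0.1985]
ee_rot: [[0.591, -0.807, 0.003], [-0.807, -0.591, 0.002], [0.0, -0.003, -1.0]]
wrist_force: [0.2, -0.0, -1.3]
gripper_width: 0.463
gripper_force: 0.0
```

View pics/w3.png

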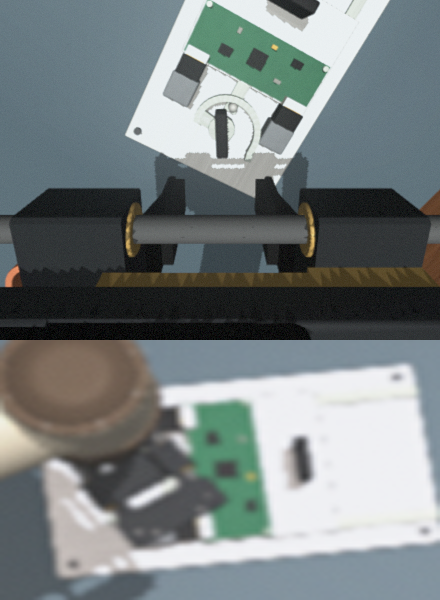

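The picture shows the hook wrapped behind the pin (pin at about (233,107)), the board against both connectors, the wing still aligned with the tool, and the gripper clear. I'm handing the job in.

```bash
python3 -c "
from station import r
print(r.finish_job())"
```

```text
the job is handed in; nothing more can be done
None
```

The carriage was pushed onto the spring connectors at about 7 N and the cam turned clockwise to about 2.65 rad, where turning took about 0.38 N m (inside the 0.25–0.4 tight band); I then let go, left the other things untouched and handed the job in at about 22 s (verdict not shown).

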